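# Switch on the hob ring under the saucepan

### The job

Switch on the hob ring that the saucepan stands on: with closed fingertips press the square power key lightly and let it come up, then lightly press the round key directly in front of the saucepan's ring, and withdraw. The saucepan is the taller, narrower pan. Leave the other keys alone, and do not move or lift the pans or anything else standing around.

Things in the scene. Friction and masses are not known exactly. Their poses are not given: they have to be found in the camera images.
- hob: Fixed twin-ring hob, black glass on steel, 380 (its x) x 620 (its y) x 60 mm high. Origin: centre of underside. x points away from the robot, y left along the key row, z up. Rings (thin grey 200 mm circles) centred at x +50, y +150 (left) and -150 mm (right). Grey keys at x = -150 mm, left to right: round (left ring), square (power), oblong (lock), round (right ring).
- power_key (a joint): Square power key, 27 x 27 mm, travels straight down. Joint value in m: 0 = up, 0.008 = fully down; counts as pressed from 0.0025 (about 4 N; about 1 N starts it moving, fully down takes 10 N). It springs back up when let go.
- lock_key (a joint): Oblong child-lock key, 16 x 48 mm, long side along the row; not to be pressed. Joint value in m: 0 = up, 0.008 = fully down; counts as pressed from 0.0025 (about 4 N; about 1 N starts it moving, fully down takes 10 N). It springs back up when let go.
- left_ring_key (a joint): Round key of the left ring, 28 mm diameter. Joint value in m: 0 = up, 0.008 = fully down; counts as pressed from 0.0025 (about 4 N; about 1 N starts it moving, fully down takes 10 N). It springs back up when let go.
- right_ring_key (a joint): Round key of the right ring, 28 mm diameter. Joint value in m: 0 = up, 0.008 = fully down; counts as pressed from 0.0025 (about 4 N; about 1 N starts it moving, fully down takes 10 N). It springs back up when let go.
- power_key_top (a point): centre of the top face of the square power key, 70 mm above the worktop when up (10 mm proud of the glass); key row: 150 mm from the hob's centre towards the robot, y = +50 mm in the hob's frame. z up.
- lock_key_top (a point): centre of the top face of the oblong child-lock key, 70 mm above the worktop when up (10 mm proud of the glass); key row: 150 mm from the hob's centre towards the robot, y = -50 mm in the hob's frame. z up.
- left_ring_key_top (a point): centre of the top face of the left ring's round key, 70 mm above the worktop when up (10 mm proud of the glass); key row: 150 mm from the hob's centre towards the robot, y = +150 mm in the hob's frame. z up.
- right_ring_key_top (a point): centre of the top face of the right ring's round key, 70 mm above the worktop when up (10 mm proud of the glass); key row: 150 mm from the hob's centre towards the robot, y = -150 mm in the hob's frame. z up.
- saucepan: Loose empty steel saucepan, 166 mm diameter, 85 mm high, long black handle along its +x (to 245 mm from the centre, about 100 mm above its base). Origin: centre of its underside. Stands within 12 mm of the centre of the left or right ring, handle away from the robot. Wanted ring key: the left one if its y in the hob's frame is positive, else the right one.
- frying_pan: Loose dark steel frying pan, 230 mm diameter at the rim, 42 mm high, long black handle along its +x (to 285 mm from the centre). Origin: centre of its underside. It stands on the other ring, handle pointing away from the robot.
- salt_shaker: Loose glass salt shaker with a steel top, 38 mm diameter, 59 mm high, standing on the hob's glass between the pans and the keys, about 55 mm from the hob's centre towards the robot. Origin: centre of its underside.
- ramekin: Loose white ramekin, 80 mm diameter, 42 mm high, on the worktop just in front of the hob (robot's side). Origin: centre of its underside.
- spoon: Loose wooden spoon, 240 mm long, lying on the worktop just in front of the hob, roughly parallel to the key row. Origin: underside, on its long axis (its x).
- pepper_mill: Loose dark wooden pepper mill, 56 mm diameter, 168 mm high, on the worktop beside the hob. Origin: centre of its underside.
- spice_jar: Loose spice jar, 48 mm diameter, 95 mm high, on the worktop beside the hob. Origin: centre of its underside.
- mug: Loose white mug, 82 mm diameter, 95 mm high, on the worktop beside the hob. Origin: centre of its underside.
- oil_bottle: Loose green oil bottle, 62 mm diameter, 210 mm high, on the worktop beside the hob. Origin: centre of its underside.

How it is judged:
By the outcome, as a careful person would: the job done as asked, in the order asked, and still so for the second after the job is handed in, with the robot touching nothing.
It also fails if it takes over 38 s, if anything falls off the work surface, if the arm or the gripper's body presses on something with over 40 N, if the wrist force passes 120 N, or if a joint passes its speed limit or range.

### The arm

A 6-joint arm with a two-finger parallel gripper is mounted at the origin on the work surface. World frame = base frame: x ahead of the robot, y to its left, z up, the work surface at z = 0. Lengths are in m, angles in rad, forces in N, time in s.
With the tool pointing down it reaches from about 0.275 to 1 m from the base axis. Payload 8.4 kg.
Tool frame: the origin (TCP) lies at the very end of the fingers, on their centre line; the grasp point (between the pads) lies 19 mm behind it; z points along the fingers, y is the line along which they close (so a half turn about z gives the same grasp; the last joint's range is limited). The gripper opens to 85 mm and grips with 20 to 120 N. Pads are 22 mm wide; open, the fingers measure 114 mm over their backs; the gripper's body (76 mm by 85 mm) begins 54 mm behind the grasp point. The pads swing forward as they close: fully open they stand 13 mm farther back than shut.
Start: joints at [-1.296, 0.353, 1.633, -0, 1.155, -0.002], TCP at [0.171, -0.601, 0.197] pointing down, gripper open.
Joint ranges: [-2.63, 2.63], [-0.92, 2.1], [0.06, 2.66], [-1.3, 4.44], [0, 2.69], [-3.02, 3.02]. Speed limits (rad/s): [2.22, 2.22, 2.79, 3.14, 3.14, 3.14].

### API

Orientations are given as a unit quaternion [w, x, y, z].
In Python, from plant import arm, get_image gives the robot as it stands.
- The arm moves only by the shell command python3 -m pendant 'ROWS'. ROWS is text: rows parted by semicolons, each of 7 numbers parted by spaces: the shift along the world's x, y, z in m, then the turn, a rotation vector about the world's x, y, z in degrees, then the closure, from 0 (fully open) to 1 (shut). In form: x y z ax ay az hand; .... A call has 1 to 12 rows; each row is the pose to reach, as a shift and turn from the pose commanded when the call began; what a row does not reach only later rows make up. A row lasts 1/12 s, in which the tool goes at most 41.7 mm and 7.16 degrees, less where a joint would pass 70% of its speed; a pose out of reach is approached as far as the arm can. A call with a gripper value outside its range is refused whole. The fingers move at their own pace and stop on an object; the grip force is fixed at half the most. Time passes only in rows, so rows that repeat a pose let the fingers close. It gives the time, the measured TCP pose, the force, the opening and the grip force at its end, in the units of the state.
- arm.observe(): the state, without advancing time (a new reading comes with each control period).
- get_image(name): name is "side" or "top"; returns a dict with "img" (400x640x3 uint8, blue, green, red), "depth" (400x640 float32, m along the optical axis (not along the pixel's ray), 0 where there is no reading), "mtx" (3x3 intrinsics, pixels), "R" (3x3) and "t" (3): a world point X has camera coordinates R X + t. Camera axes: x right, y down, z forward; pixel columns grow to the right and rows downward; lengths in m; the calibration is good to about 2 mm. A picture is of the moment at which its call begins.
- arm.job_done(): hands the job in; it is judged then, once.
The state is a dict: "time": time; "q": joint angles; "dq": joint speeds; "tau": joint torques, N m; "tool_pos": TCP position; "ee_rot": TCP orientation; "contact_force": force on the tool from outside, world axes, zero at the start; "wrist_torque": the same for the moment, N m; "grip_width": finger opening in m; "grip_force": force on a finger pad.
Only numpy, scipy, OpenCV 4.12 (cv2) and the standard library are available. Lean on these libraries where they do the work, as an engineer would, in place of code of your own. Each camera call takes 0.05 s, during which the arm holds its last target. There are 200 camera calls.

## Working session

There is one attempt and no reset: what is moved stays moved. The work goes in short steps, Python scripts to look and compute and a shell command to move; the robot and the scene stay as the last step left them, time stands still between calls to the robot, and variables do not carry over. Pictures are saved under pics/ and viewed, at most 10 in all, crops included, and the job is handed in when it is done.

```bash
mkdir -p pics
python3 - <<'E'
from plant import arm,get_image
import cv2,numpy as np
for n in("top","side"):
    d=get_image(n); cv2.imwrite(f"pics/{n}0.png",d["img"]); np.savez(f"{n}0.npz",**d)
    print(n,d["mtx"].tolist(),d["R"].round(3).tolist(),d["t"])
print(arm.observe())
E
```

```text
top [[363.7218517742317, 0.0, 319.2206794699304], [0.0, 363.7218517742317, 197.28498743423552], [0.0, 0.0, 1.0]] [[-0.027, -1.0, -0.004], [-0.985, 0.028, -0.172], [0.172, -0.001, -0.985]] [0.02856914 0.5508783  0.97294242]
side [[379.06288017964334, 0.0, 325.10112726118007], [0.0, 379.06288017964334, 200.77576826080465], [0.0, 0.0, 1.0]] [[-0.999, -0.053, 0.009], [-0.042, 0.679, -0.733], [0.033, -0.733, -0.68]] [0.54409508 0.06095551 1.11933244]
{'time': 0.1, 'q': array([-1.29641247e+00,  3.53613940e-01,  1.63405384e+00, -8.96354775e-06,
        1.15519426e+00, -2.39332305e-03]), 'dq': array([ 0.0002403 , -0.00124063, -0.00209698, -0.00187681,  0.00017961,
       -0.00086493]), 'tau': array([-6.66586238e-04, -6.06355333e+01, -3.42818999e+01, -3.44182342e-05,
        3.87086897e-03,  5.42666029e-06]), 'tool_pos': array([ 0.17065992, -0.60076279,  0.19641742]), 'ee_rot': array([-6.28278737e-04,  9.90439122e-01,  1.37949058e-01, -9.01109154e-05]), 'contact_force': array([-0.88500391,  0.5000048 , -0.06889065]), 'wrist_torque': array([ 0.04004871, -0.01941065,  0.03246285]), 'grip_force': 0.0, 'grip_width': 0.08550108474862021}
```

View pics/top0.png

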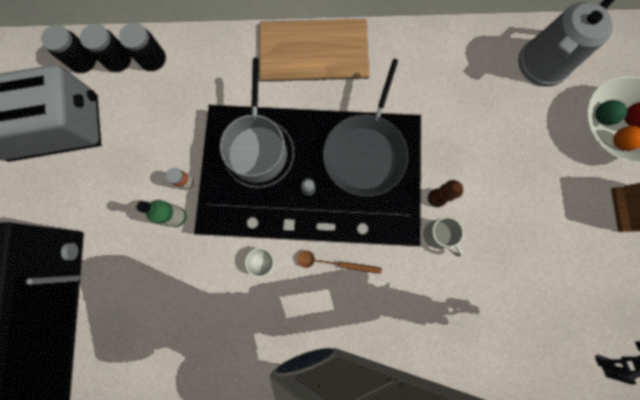

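View pics/side0.png

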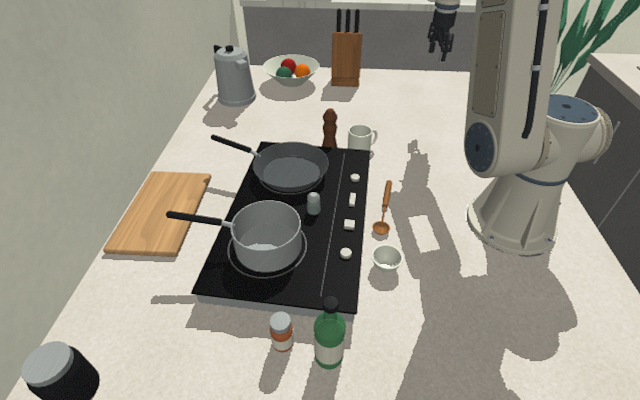

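The top view shows the saucepan on the left ring, around (255,148), and the frying pan on the right, around (365,155). The keys in the top view are left round (252,223), square (289,225), oblong (326,227) and right round (362,229). In the side view they are (346,253), (349,224), (352,199) and (355,178).

Run:
```python
import cv2,numpy as np
from scipy.spatial.transform import Rotation as Ro
def ray(d,uv,z):
    v=d["R"].T@np.linalg.inv(d["mtx"])@[*uv,1]; c=-d["R"].T@d["t"]; return c+v*(z-c[2])/v[2]
seeds={"top":[(252,223),(289,225),(326,227),(362,229)],"side":[(346,253),(349,224),(352,199),(355,178)]}
for n in seeds:
    d=np.load(n+"0.npz"); g=cv2.cvtColor(d["img"],cv2.COLOR_BGR2GRAY); P=[]
    for u,v in seeds[n]:
        w=g[v-11:v+12,u-11:u+12].astype(float); m=(w>0.6*w[8:15,8:15].max()).astype(np.uint8)
        k,l,s,c=cv2.connectedComponentsWithStats(m); i=l[11,11]
        p=ray(d,c[i]+[u-11,v-11],.07); P.append(p); print(n,s[i],c[i].round(1),p.round(4))
    P=np.array(P); e=P[0]-P[3]; print("yaw",np.degrees(np.arctan2(-e[0],e[1])),np.linalg.norm(np.diff(P,axis=0),axis=1))
print(Ro.from_quat([-6.28278737e-04,9.90439122e-01,1.37949058e-01,-9.01109154e-05],scalar_first=True).as_matrix().round(3))
```

```text
top [ 6  6 11 10 88] [11.  10.5] [0.4833 0.1975 0.07  ]
top [  6   5  10  11 104] [10.5 10.3] [0.4757 0.0986 0.07  ]
top [  2   7  18   7 113] [10.3 10.2] [ 0.4678 -0.001   0.07  ]
top [ 6  5 11 11 88] [11.2 10.3] [ 0.4593 -0.1005  0.07  ]
yaw -4.6054055311898425 [0.09919018 0.09994846 0.09986458]
side [ 5  6 12  9 83] [10.5  9.8] [0.4843 0.2024 0.07  ]
side [ 6  6 11  9 85] [11.1 10. ] [0.4759 0.1029 0.07  ]
side [ 8  5  7 12 68] [11.1 10.2] [0.468  0.0041 0.07  ]
side [ 7  7  9  6 43] [10.9  9.3] [ 0.4595 -0.0954  0.07  ]
yaw -4.750304881498507 [0.09980905 0.09913122 0.09984278]
[[ 0.962  0.273 -0.   ]
 [ 0.273 -0.962  0.001]
 [-0.    -0.001 -1.   ]]
```

The two views agree to within 5 mm, with the hob yawed about -4.7°. I'm taking the averages as power key (0.476, 0.1005) and left round key (0.484, 0.200). I'll close the fingers and travel high.

```bash
python3 -m pendant '0.016 0.036 0 0 0 0 1;0.032 0.073 0 0 0 0 1;0.048 0.11 0 0 0 0 1;0.064 0.147 0 0 0 0 1;0.08 0.184 0 0 0 0 1;0.096 0.221 0 0 0 0 1;0.112 0.258 0 0 0 0 1;0.128 0.295 0 0 0 0 1;0.144 0.331 0 0 0 0 1;0.16 0.368 0 0 0 0 1;0.176 0.405 0 0 0 0 1;0.19 0.43 0 0 0 0 1'; python3 -m pendant '0.016 0.036 0 0 0 0 1;0.032 0.073 0 0 0 0 1;0.048 0.11 0 0 0 0 1;0.064 0.147 0 0 0 0 1;0.08 0.184 0 0 0 0 1;0.096 0.221 0 0 0 0 1;0.108 0.25 0 0 0 0 1;0.115 0.268 0 0 0 0 1;0.115 0.271 0 0 0 0 1;0.115 0.271 0 0 0 0 1;0.115 0.271 0 0 0 0 1'
```

```text
time: 1.1
tool_pos: [0.3607, -0.1683, 0.197]
ee_rot: [-0.0, 0.99, 0.138, -0.0]
contact_force: [0.2, -0.4, -0.3]
grip_width: 0.0005
grip_force: 0.0
time: 2.02
tool_pos: [0.475, 0.0991, 0.1967]
ee_rot: [0.0, 0.99, 0.138, -0.001]
contact_force: [-0.6, -0.2, 0.6]
grip_width: 0.0001
grip_force: 0.0
```

```bash
python3 -m pendant '0 0 -0.02 0 0 0 1;0 0 -0.045 0 0 0 1;0 0 -0.07 0 0 0 1;0 0 -0.09 0 0 0 1;0 0 -0.105 0 0 0 1;0 0 -0.113 0 0 0 1;0 0 -0.115 0 0 0 1;0 0 -0.115 0 0 0 1;0 0 -0.115 0 0 0 1'
python3 - <<'E'
from plant import get_image
import cv2,numpy as np
a=get_image("side")["img"][150:290,260:440]; b=get_image("top")["img"][180:280,210:390]
cv2.imwrite("pics/c1.png",np.vstack([cv2.resize(a,None,fx=3,fy=2.4*1.0),cv2.resize(b,None,fx=3,fy=2.4)]))
E
```

```text
time: 2.77
tool_pos: [0.4763, 0.0994, 0.0829]
ee_rot: [-0.0, 0.99, 0.138, 0.001]
contact_force: [-0.5, -0.4, 0.3]
grip_width: -0.0001
grip_force: 0.0
```

View pics/c1.png

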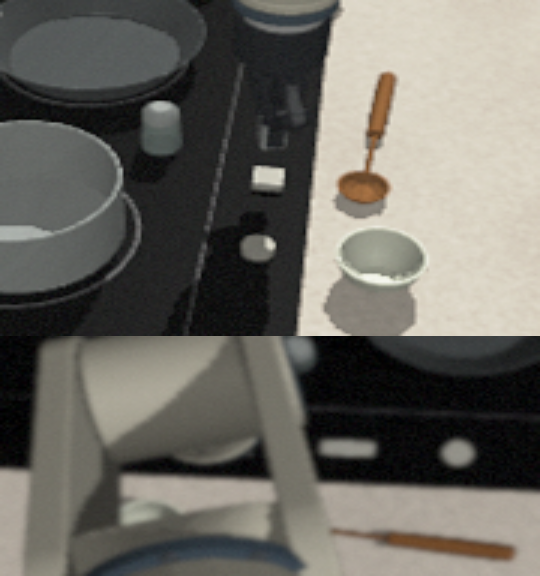

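The side crop shows the fingers ending near crop (272,148), apparently short of the square key at (268,178). I'll check that against the projected TCP, with more contrast.

Run:
```python
from plant import get_image,arm
import cv2,numpy as np
d=get_image("side"); p=arm.observe()["tool_pos"]
for q in (p,[.476,.1005,.07]):
    c=d["mtx"]@(d["R"]@q+d["t"]); print(c[:2]/c[2], c[2])
print(d["depth"][205:228:2,344:358:2].round(3))
a=d["img"][180:240,315:385].astype(float)/255
cv2.imwrite("pics/c2.png",cv2.resize((a**.45*255).astype(np.uint8),None,fx=9,fy=9,interpolation=0))
```

```text
[349.13620627 218.74308696] 1.0052952963107802
[349.06960801 222.34466986] 1.013665875012259
[[1.077 0.971 0.958 0.929 0.954 0.953 1.078]
 [1.072 0.978 0.966 0.955 0.957 0.96  1.074]
 [1.064 1.067 0.971 0.96  0.964 0.966 1.065]
 [1.06  1.059 0.973 0.967 0.981 1.057 1.058]
 [1.051 1.054 1.052 1.056 1.056 1.051 1.058]
 [1.047 1.047 1.047 1.048 1.05  1.051 1.051]
 [1.038 1.047 1.045 1.041 1.044 1.039 1.043]
 [1.035 1.021 1.019 1.035 1.038 1.038 1.037]
 [1.033 1.02  1.017 1.016 1.019 1.016 1.031]
 [0.    1.012 1.016 1.012 1.014 1.011 1.029]
 [1.021 1.007 1.008 1.007 1.006 1.005 1.02 ]
 [1.01  1.006 1.005 1.007 1.004 1.003 1.017]]
```

View pics/c2.png

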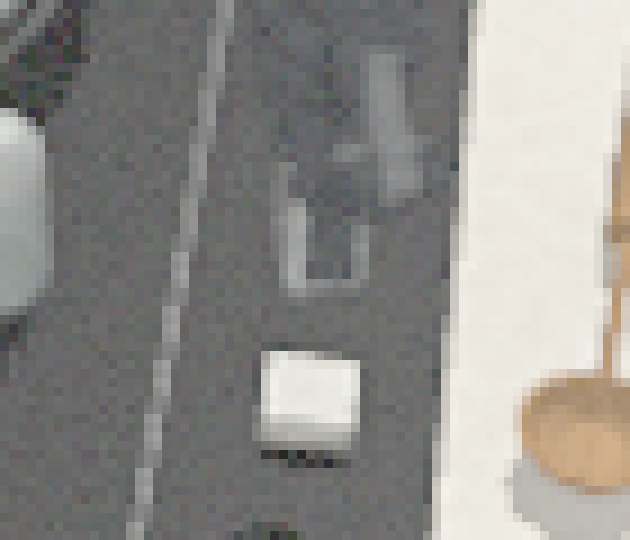

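The fingertip's visible bottom is at pixel (351,212), clearly higher than the reported TCP (349,219) implies. I'll locate the tip in 3D.

Run:
```python
from plant import get_image
import numpy as np
d=get_image("side"); print(d["t"])
v,u=np.mgrid[195:230,338:362]; z=d["depth"][195:230,338:362]
c=np.stack([u,v,np.ones_like(u)],-1)@np.linalg.inv(d["mtx"]).T*z[...,None]
X=(c-d["t"])@d["R"]
for r in range(0,35):
    m=(X[r,:,2]>.064)&(z[r]>0)
    if m.any(): w=X[r][m]; print(195+r,m.sum(),u[r][m].min(),u[r][m].max(),np.median(w,0).round(3),w[:,0].min().round(3),w[:,0].max().round(3))
```

```text
[0.54409508 0.06095551 1.11933244]
195 16 346 361 [0.471 0.122 0.187] 0.455 0.489
196 16 346 361 [0.472 0.143 0.204] 0.455 0.489
197 16 346 361 [0.472 0.15  0.206] 0.455 0.488
198 15 347 361 [0.471 0.154 0.208] 0.455 0.486
199 15 347 361 [0.471 0.155 0.205] 0.455 0.486
200 15 347 361 [0.471 0.158 0.206] 0.455 0.486
201 15 347 361 [0.471 0.157 0.201] 0.455 0.485
202 16 346 361 [0.472 0.146 0.188] 0.453 0.488
203 15 346 360 [0.473 0.138 0.176] 0.455 0.487
204 11 346 356 [0.477 0.13  0.166] 0.464 0.487
205 10 346 355 [0.477 0.112 0.145] 0.465 0.487
206 10 346 355 [0.476 0.112 0.141] 0.464 0.487
207 10 346 355 [0.476 0.109 0.135] 0.464 0.487
208 10 346 355 [0.476 0.111 0.134] 0.464 0.487
209 9 347 355 [0.474 0.111 0.13 ] 0.463 0.484
210 9 347 355 [0.474 0.113 0.128] 0.463 0.484
211 6 348 353 [0.475 0.111 0.123] 0.468 0.481
219 5 345 349 [0.482 0.089 0.07 ] 0.476 0.487
220 10 345 354 [0.475 0.091 0.07 ] 0.463 0.487
221 10 345 354 [0.475 0.095 0.07 ] 0.463 0.487
222 10 345 354 [0.475 0.098 0.069] 0.463 0.487
223 10 345 354 [0.475 0.102 0.07 ] 0.463 0.487
224 10 345 354 [0.475 0.106 0.069] 0.463 0.487
225 10 345 354 [0.475 0.109 0.069] 0.463 0.487
226 11 344 354 [0.476 0.113 0.069] 0.463 0.489
227 9 346 354 [0.473 0.115 0.067] 0.463 0.484
228 1 350 350 [0.473 0.116 0.065] 0.473 0.473
```

Laterally the fingers are over the key, whose depth centre is about (0.475, 0.102). The visible tips are about 30 mm higher than reported, so I'll descend in small steps and watch the force.

```bash
python3 -m pendant '0 0.001 -0.004 0 0 0 1;0 0.002 -0.008 0 0 0 1;0 0.002 -0.011 0 0 0 1;0 0.002 -0.011 0 0 0 1'; python3 -m pendant '0 0 -0.001 0 0 0 1;0 0 -0.002 0 0 0 1;0 0 -0.002 0 0 0 1'
python3 - <<'E'
from plant import get_image
import cv2,numpy as np
d=get_image("side")
a=d["img"][180:240,315:385].astype(float)/255
cv2.imwrite("pics/c3.png",cv2.resize((a**.45*255).astype(np.uint8),None,fx=6,fy=6,interpolation=0))
E
```

```text
time: 3.3
tool_pos: [0.4752, 0.1018, 0.0703]
ee_rot: [0.0, 0.99, 0.138, -0.001]
contact_force: [0.1, -0.3, -0.4]
grip_width: -0.0001
grip_force: 0.0
time: 3.55
tool_pos: [0.4757, 0.1018, 0.0689]
ee_rot: [0.0, 0.99, 0.138, -0.0]
contact_force: [-0.0, 0.5, -0.7]
grip_width: 0.0
grip_force: 0.0
```

View pics/c3.png

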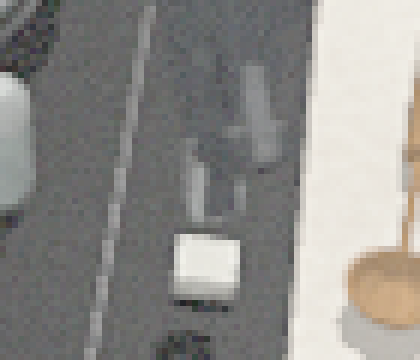

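No contact, and the tip is now at crop row 220 (v≈217), still above the key. By pixel shift, contact should come at TCP z ≈ 0.03–0.04. Continuing down in checked steps.

```bash
python3 -m pendant '0 0 -0.004 0 0 0 1;0 0 -0.008 0 0 0 1;0 0 -0.012 0 0 0 1;0 0 -0.015 0 0 0 1;0 0 -0.015 0 0 0 1'
cat > tip.py <<'E'
from plant import get_image
import cv2,numpy as np
d=get_image("side")
v,u=np.mgrid[205:232,340:356]; z=d["depth"][205:232,340:356]
c=np.stack([u,v,np.ones_like(u)],-1)@np.linalg.inv(d["mtx"]).T*z[...,None]
X=(c-d["t"])@d["R"]
for r in range(3,27):
    m=(X[r,:,2]>.064)&(z[r]>0)
    if m.any(): w=X[r][m]; print(205+r,m.sum(),u[r][m].min(),u[r][m].max(),np.median(w,0).round(3))
E
python3 tip.py
```

```text
time: 4.02
tool_pos: [0.4752, 0.1016, 0.0532]
ee_rot: [0.0, 0.99, 0.138, -0.001]
contact_force: [0.3, -0.0, -0.2]
grip_width: 0.0002
grip_force: 0.0
208 8 347 355 [0.476 0.118 0.14 ]
209 9 347 355 [0.476 0.139 0.157]
210 10 346 355 [0.477 0.137 0.152]
211 10 346 355 [0.476 0.138 0.149]
212 10 346 355 [0.476 0.138 0.145]
213 10 346 355 [0.476 0.132 0.137]
214 10 346 355 [0.476 0.113 0.114]
215 10 346 355 [0.474 0.114 0.111]
216 10 346 355 [0.474 0.113 0.106]
217 10 346 355 [0.474 0.114 0.104]
218 8 347 354 [0.474 0.114 0.101]
219 10 345 354 [0.476 0.112 0.095]
220 10 345 354 [0.476 0.092 0.07 ]
221 10 345 354 [0.475 0.096 0.07 ]
222 10 345 354 [0.475 0.099 0.069]
223 10 345 354 [0.475 0.102 0.069]
224 10 345 354 [0.475 0.105 0.069]
225 9 345 353 [0.476 0.11  0.07 ]
226 11 344 354 [0.476 0.113 0.069]
227 11 344 354 [0.476 0.114 0.066]
228 2 349 351 [0.473 0.116 0.065]
```

```bash
python3 -m pendant '0 0 -0.004 0 0 0 1;0 0 -0.008 0 0 0 1;0 0 -0.012 0 0 0 1;0 0 -0.014 0 0 0 1;0 0 -0.014 0 0 0 1'; python3 tip.py | tail -14;  python3 -m pendant '0 0 -0.002 0 0 0 1;0 0 -0.002 0 0 0 1;0 0 -0.002 0 0 0 1'; python3 -m pendant '0 0 -0.002 0 0 0 1;0 0 -0.002 0 0 0 1;0 0 -0.002 0 0 0 1'
```

```text
time: 4.48
tool_pos: [0.4754, 0.1017, 0.0395]
ee_rot: [0.0, 0.99, 0.138, -0.001]
contact_force: [-0.7, 0.6, 0.2]
grip_width: -0.0003
grip_force: 0.0
215 10 346 355 [0.476 0.14  0.137]
216 10 346 355 [0.475 0.139 0.133]
217 10 346 355 [0.475 0.132 0.123]
218 8 347 354 [0.475 0.116 0.103]
219 10 345 354 [0.476 0.113 0.096]
220 10 345 354 [0.476 0.115 0.094]
221 10 345 354 [0.476 0.112 0.087]
222 10 345 354 [0.476 0.112 0.084]
223 10 345 354 [0.475 0.112 0.079]
224 10 345 354 [0.475 0.106 0.07 ]
225 10 345 354 [0.475 0.11  0.07 ]
226 11 344 354 [0.476 0.114 0.07 ]
227 9 346 354 [0.473 0.115 0.067]
228 2 351 353 [0.468 0.117 0.066]
time: 4.78
tool_pos: [0.4758, 0.1018, 0.0381]
ee_rot: [0.0, 0.99, 0.138, 0.0]
contact_force: [-0.2, -0.2, -0.3]
grip_width: -0.0005
grip_force: 0.0
time: 5.03
tool_pos: [0.4757, 0.1018, 0.036]
ee_rot: [-0.0, 0.99, 0.138, -0.0]
contact_force: [-0.6, -0.0, -0.3]
grip_width: -0.0003
grip_force: 0.0
```

Close: tip at about z 0.075. I'll keep going in 2 mm steps.

```bash
python3 -m pendant '0 0 -0.002 0 0 0 1;0 0 -0.002 0 0 0 1;0 0 -0.002 0 0 0 1'|grep -E "pos|contact";python3 -m pendant '0 0 -0.002 0 0 0 1;0 0 -0.002 0 0 0 1;0 0 -0.002 0 0 0 1'|grep -E "pos|contact"; python3 tip.py | tail -8
```

```text
tool_pos: [0.4759, 0.1018, 0.0342]
contact_force: [-0.8, 1.1, 2.4]
tool_pos: [0.4759, 0.1018, 0.0322]
contact_force: [-0.9, -0.9, 5.5]
220 10 345 354 [0.477 0.113 0.092]
221 10 345 354 [0.476 0.113 0.088]
222 9 346 354 [0.474 0.113 0.085]
223 10 345 354 [0.475 0.113 0.08 ]
224 9 346 354 [0.474 0.114 0.078]
225 10 345 354 [0.475 0.111 0.07 ]
226 10 344 354 [0.477 0.11  0.066]
227 10 344 354 [0.475 0.114 0.066]
```

5.5 N means about 4 mm of travel, so the power key is pressed. I'll lift, move to the left round key (+0.008, +0.0995), and come down to just above it.

```bash
python3 -m pendant '0 0 0.004 0 0 0 1;0 0 0.012 0 0 0 1;0 0 0.025 0 0 0 1;0 0 0.035 0 0 0 1;0 0 0.035 0 0 0 1'|grep -E "pos|contact";python3 -m pendant '0.002 0.02 0 0 0 0 1;0.004 0.045 0 0 0 0 1;0.006 0.07 0 0 0 0 1;0.007 0.09 0 0 0 0 1;0.008 0.0985 0 0 0 0 1;0.008 0.0995 0 0 0 0 1;0.008 0.0995 -0.008 0 0 0 1;0.008 0.0995 -0.016 0 0 0 1;0.008 0.0995 -0.022 0 0 0 1;0.008 0.0995 -0.024 0 0 0 1;0.008 0.0995 -0.024 0 0 0 1'
python3 - <<'E'
from plant import get_image
import cv2,numpy as np
d=get_image("side")
a=d["img"][190:280,290:400].astype(float)/255
cv2.imwrite("pics/c4.png",cv2.resize((a**.5*255).astype(np.uint8),None,fx=6,fy=6,interpolation=0))
E
```

```text
tool_pos: [0.4771, 0.1021, 0.0691]
contact_force: [0.1, 0.5, -0.0]
time: 6.92
tool_pos: [0.4831, 0.2003, 0.042]
ee_rot: [0.0, 0.991, 0.137, -0.001]
contact_force: [0.1, -0.0, 0.6]
grip_width: 0.0
grip_force: 0.0
```

View pics/c4.png

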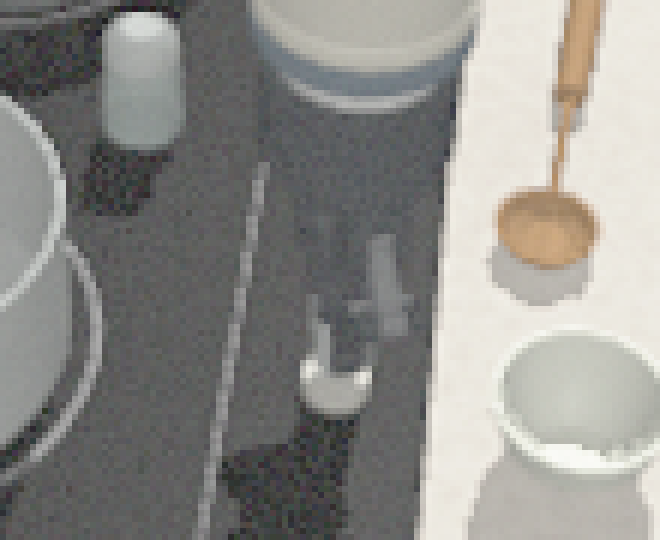

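The fingertip (crop (345,368)) is just above the round key (crop (337,380)) and centred on it. The saucepan on the left and the salt shaker are clear. Pressing now in small steps.

```bash
python3 -m pendant '0 0.001 -0.003 0 0 0 1;0 0.001 -0.005 0 0 0 1;0 0.001 -0.006 0 0 0 1;0 0.001 -0.006 0 0 0 1'|grep -E "pos|contact";python3 -m pendant '0 0 -0.002 0 0 0 1;0 0 -0.002 0 0 0 1;0 0 -0.002 0 0 0 1'|grep -E "pos|contact"
```

```text
tool_pos: [0.4837, 0.2022, 0.0369]
contact_force: [0.0, -0.3, 0.0]
tool_pos: [0.484, 0.2024, 0.0352]
contact_force: [0.9, 0.2, 2.7]
```

```bash
python3 -m pendant '0 0 -0.001 0 0 0 1;0 0 -0.002 0 0 0 1;0 0 -0.0025 0 0 0 1;0 0 -0.0025 0 0 0 1'|grep -E "pos|contact"
```

```text
tool_pos: [0.484, 0.2024, 0.0327]
contact_force: [-0.5, 0.1, 5.3]
```

About 5.3 N, so the ring key is pressed. Withdrawing upwards and then back to the right.

```bash
python3 -m pendant '0 0 0.004 0 0 0 1;0 0 0.014 0 0 0 1;0 0 0.03 0 0 0 1;0 0 0.055 0 0 0 1;0 0 0.085 0 0 0 1;0 0 0.115 0 0 0 1;0 0 0.145 0 0 0 1;0 0 0.17 0 0 0 1;0 0 0.19 0 0 0 1;0 0 0.2 0 0 0 1;0 0 0.2 0 0 0 1'|grep -E "pos|contact"; python3 -m pendant '-0.01 -0.03 0 0 0 0 1;-0.025 -0.065 0 0 0 0 1;-0.04 -0.1 0 0 0 0 1;-0.055 -0.135 0 0 0 0 1;-0.07 -0.17 0 0 0 0 1;-0.085 -0.205 0 0 0 0 1;-0.1 -0.24 0 0 0 0 1;-0.115 -0.275 0 0 0 0 1;-0.13 -0.31 0 0 0 0 1;-0.14 -0.335 0 0 0 0 1;-0.14 -0.34 0 0 0 0 1;-0.14 -0.34 0 0 0 0 1'
python3 - <<'E'
from plant import get_image
import cv2
cv2.imwrite("pics/end.png",get_image("side")["img"])
E
```

```text
tool_pos: [0.4848, 0.2027, 0.2351]
contact_force: [-0.5, 0.3, 0.6]
time: 9.8
tool_pos: [0.3427, -0.1387, 0.2315]
ee_rot: [-0.0, 0.991, 0.136, -0.001]
contact_force: [-0.2, 0.3, -0.3]
grip_width: 0.0001
grip_force: 0.0
```

View pics/end.png

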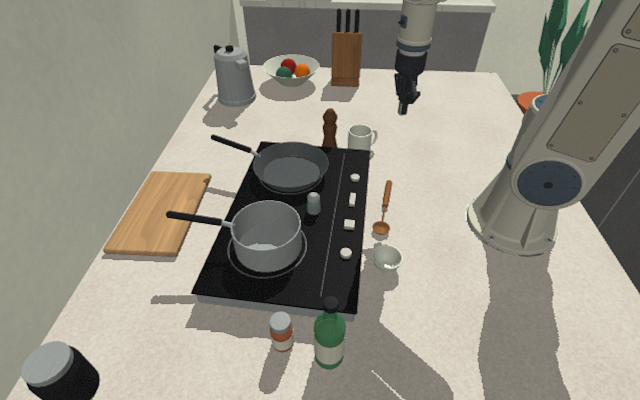

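The keys at (349,224) and (346,253) are up again, everything stands where it did, and the arm is clear at (405,100).

```bash
python3 -c "
from plant import arm
print(arm.job_done())"
```

```text
the job is handed in; nothing more can be done
None
```

I lightly pressed the power key (5.5 N) and then the left ring's key, in front of the saucepan (5.3 N); both came back up, nothing else appears moved in the final picture, and I handed the job in with the arm withdrawn.

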